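# Stamp a sample request form

## Task

Stamp the request form on the lab bench: pick up the rectangular self-inking stamp by its frame (never lift it by its sprung handle), stand it on the form squarely inside the empty printed box and let go of it. Then press its handle all the way down to the stop and let it spring back up, leaving the stamp standing in the box. Don't drop the stamp, and leave everything else on the bench where it is.

Things in the scene. Friction and masses are not known exactly. Their poses are not given: they have to be found in the camera images.
- stamp: rectangular self-inking stamp, loose, upright on the bench: black frame 64 (x) x 44 (y) x 52 tall with flat y sides, and above it a grey sprung handle 46 x 32 x 12; 75 tall overall with the handle up, 0.2 kg. Grip the frame across its 44 mm (y), anywhere below height 52. Origin: centre of the underside of its foot, z up. The same turned half round
- plunger (a joint): travel of the stamp's sprung handle: 0 = up, 0.010 m = down at its stop; the spring takes about 3 N to start and 7 N at the stop, and brings it back up
- plunger_top (a point): centre of the top face of the stamp's handle (46 x 32), 75 above the foot when up, 65 when down; it moves with the handle
- form_box (a point): centre of the empty box printed in dark lines on the request form, on the paper's top face (6 above the bench). Inside its lines the box is 60 along its x and 80 along its y: the stamp's long side (its x) goes along the box's y, either way round
- form: clipboard with the request form, fixed to the bench, 230 (x) x 160 (y), 6 thick with the paper; steel clip 15 tall at its +x end. The box centre lies 45 from the board's centre towards -x (away from the clip). A second clipboard like it holds only ruled note paper, with no box. Origin: centre of its underside
- round_stamp: the smaller round self-inking stamp, black cylinder 40 diameter x 42 tall with a grey round button, 60 tall overall; leave it alone. Origin: centre of its underside
- bowl: green plastic bowl, 130 wide x 55 tall. Origin: centre of its underside
- reagent: amber glass bottle with black cap, 52 diameter x 110 tall. Origin: centre of its underside
- stain_jar: square open glass staining jar, 55 x 55 x 85 tall. Origin: centre of its underside
- marker: marker pen lying on the bench, 125 long, 15 thick. Origin: centre of its underside, x along it
- slide_carton: closed white plastic slide box, 80 x 55 x 30 tall. Origin: centre of its underside
- dish: closed clear plastic dish, 70 diameter x 14 tall. Origin: centre of its underside
Things that resemble listed ones, but are neither listed nor needed, are in the scene too. Leave any blue or purple look-alike of the stamp alone.

How it is judged:
By the outcome, as a careful person would: the job done as asked, in the order asked, and still so for the second after the job is handed in, with the robot touching nothing.
It also fails if it takes over 48 s, if anything falls off the work surface, if the arm or the gripper's body presses on something with over 40 N, if the wrist force passes 120 N, or if a joint passes its speed limit or range.

## Robot

A 6-joint arm with a two-finger parallel gripper is mounted at the origin on the work surface. World frame = base frame: x ahead of the robot, y to its left, z up, the work surface at z = 0. Lengths are in mm, angles in rad, forces in N, time in s.
With the tool pointing down it reaches from about 350 to 975 mm from the base axis. Payload 7.1 kg.
Tool frame: the origin (TCP) lies between the finger pads; the fingertips stand 14 mm ahead of it and the grasp point (between the pads) lies 5 mm behind it (ctrl.tcp_to_tips is the distance from the TCP to the fingertips, in mm); z points along the fingers, y is the line along which they close (so a half turn about z gives the same grasp; the last joint's range is limited). The gripper opens to 88 mm and grips with 3 to 60 N. Pads are 20 mm wide; open, the fingers measure 115 mm over their backs; the gripper's body (75 mm by 178 mm) begins 61 mm behind the grasp point.
Start: joints at [1.291, 0.423, 1.63, -0, 1.089, -0.019], TCP at [161.127, 603.857, 236.675] pointing down, gripper open.
Joint ranges: [-3, 3], [-0.9, 2.11], [0.09, 2.58], [-1.31, 4.45], [0.11, 2.69], [-2.54, 2.54]. Speed limits (rad/s): [2.39, 2.39, 3.01, 3.14, 3.14, 3.14].

## Interface

Orientations are given as a rotation vector (axis times angle).
In Python, from workcell import ctrl gives the robot as it stands.
- The arm moves only by the tool apply_moves, never from a script. Its argument "series" is a list that holds one entry, the list of rows, each a list of 7 numbers: the shift along the tool's x, y, z in cm, then the turn, a rotation vector about the tool's x, y, z in degrees, then the opening, from 0 (shut) to 1 (fully open). A call has 1 to 12 rows; each row shifts and turns the commanded pose from where the row before left it, along the tool's axes as they then stand; what a row does not reach is not made up. A row lasts 1/10 s, in which the tool goes at most 50 mm and 8.59 degrees, less where a joint would pass 70% of its speed; a pose out of reach is approached as far as the arm can. A call with a gripper value outside its range is refused whole. The fingers move at their own pace and stop on an object; the grip force is fixed at half the most. Time passes only in rows, so rows that do not move let the fingers close. It gives the time, the measured TCP pose, the force and the opening at its end, in the units of the state.
- ctrl.get_obs(): the state, without advancing time (a new reading comes with each control period).
- ctrl.get_image(name): name is "scene" or "top"; returns a dict with "img" (384x512x3 uint8, blue, green, red), "K" (3x3 intrinsics, pixels), "cam_to_world" (4x4, takes a point from camera to world coordinates). Camera axes: x right, y down, z forward; pixel columns grow to the right and rows downward; lengths in mm; the calibration is good to about 2 mm. A picture is of the moment at which its call begins. There is no depth.
- ctrl.close_job(): hands the job in, once; it reports no verdict.
The state is a dict: "t": time; "qpos": joint angles; "qvel": joint speeds; "joint_torque": joint torques, N m; "ee_pos": TCP position; "orientation": TCP orientation; "ft_force": force on the tool from outside, world axes, zero at the start; "moment": the same for the moment, N m; "width": finger opening in mm.
Only numpy, scipy, OpenCV 4.12 (cv2) and the standard library are available. Lean on these libraries where they do the work, as an engineer would, in place of code of your own. Each camera call takes 0.05 s, during which the arm holds its last target. There are 200 camera calls.

## Working session

There is one attempt and no reset: what is moved stays moved. The work goes in short steps, Python scripts to look and compute and a tool call to move; the robot and the scene stay as the last step left them, time stands still between calls to the robot, and variables do not carry over. Pictures are saved under pics/ and viewed, on a budget of 10 in all, crops included, one or two more only if the job needs it, and the job is handed in when it is done.

Besides the shell and the picture viewer there is one more tool, called after "Call:" by a JSON object that holds its "fn" and its "kwargs". apply_moves: Moves the arm, as the interface text tells. Its arguments: {"type":"object","properties":{"series":{"type":"array","items":{"type":"array","items":{"type":"array","items":{"type":"number"}}}}},"required":["series"]}

```bash
mkdir -p pics; cat > h.py <<'E'
import numpy as np,cv2,pickle
from workcell import ctrl
def snap(n,f):
    d=ctrl.get_image(n); cv2.imwrite(f'pics/{f}.png',d['img']); pickle.dump({k:np.array(v) for k,v in d.items() if k in('img','K','cam_to_world')},open(f'pics/{f}.pkl','wb')); return d
def load(f): return pickle.load(open(f'pics/{f}.pkl','rb'))
def ray(d,uv,z):
    M=np.array(d['cam_to_world']);r=M[:3,:3]@np.linalg.inv(d['K'])@np.array([uv[0],uv[1],1.]);o=M[:3,3]
    return o+r*(z-o[2])/r[2]
def proj(d,p):
    M=np.linalg.inv(d['cam_to_world']);q=d['K']@(M[:3,:3]@np.array(p,float)+M[:3,3]);return q[:2]/q[2]
E
python3 - <<'E'
from h import *
a=snap('top','t0');b=snap('scene','s0')
print(a['cam_to_world'],b['cam_to_world'],a['K'])
im=np.hstack([a['img'],b['img']]);print(im.shape)
cv2.imwrite('pics/t0b.png',cv2.resize(a['img'],(800,600),interpolation=cv2.INTER_CUBIC))
cv2.imwrite('pics/s0b.png',cv2.resize(b['img'],(800,600),interpolation=cv2.INTER_CUBIC))
print(ctrl.get_obs())
E
```

```text
[[ 1.17166867e-02 -9.98439717e-01  5.45971691e-02  5.22930020e+02]
 [-9.99929975e-01 -1.16084024e-02  2.30004906e-03  1.02998341e+01]
 [-1.66267442e-03 -5.46202949e-02 -9.98505813e-01  1.11096933e+03]
 [ 0.00000000e+00  0.00000000e+00  0.00000000e+00  1.00000000e+00]] [[ 3.46355182e-03  8.05278492e-01 -5.92886629e-01  1.16596386e+03]
 [ 9.99912603e-01  4.77576745e-03  1.23279419e-02 -1.26605524e+01]
 [ 1.27589151e-02 -5.92877511e-01 -8.05191572e-01  9.06299661e+02]
 [ 0.00000000e+00  0.00000000e+00  0.00000000e+00  1.00000000e+00]] [[481.25981987   0.         264.57982365]
 [  0.         481.25981987 191.30368372]
 [  0.           0.           1.        ]]
(384, 1024, 3)
{'t': 0.1, 'qpos': array([ 1.29099884e+00,  4.23735215e-01,  1.63061313e+00, -3.05937824e-05,
        1.08859213e+00, -1.89887202e-02]), 'qvel': array([-0.00108015, -0.00249497, -0.00107802, -0.00151909,  0.00040058,
       -0.00080875]), 'joint_torque': array([-1.96866049e-04, -5.45616460e+01, -2.74324018e+01,  6.46028691e-02,
        1.87320571e-02, -5.67540451e-05]), 'ee_pos': array([161.0065934 , 603.40615049, 235.99782511]), 'orientation': array([-4.08472509e-01, -3.11474849e+00,  2.09978980e-03]), 'ft_force': array([-0.3894321 , -0.5143087 ,  0.03816511]), 'moment': array([-0.00799533, -0.04757009,  0.00644185]), 'width': 87.98328632445512}
```

View pics/t0b.png

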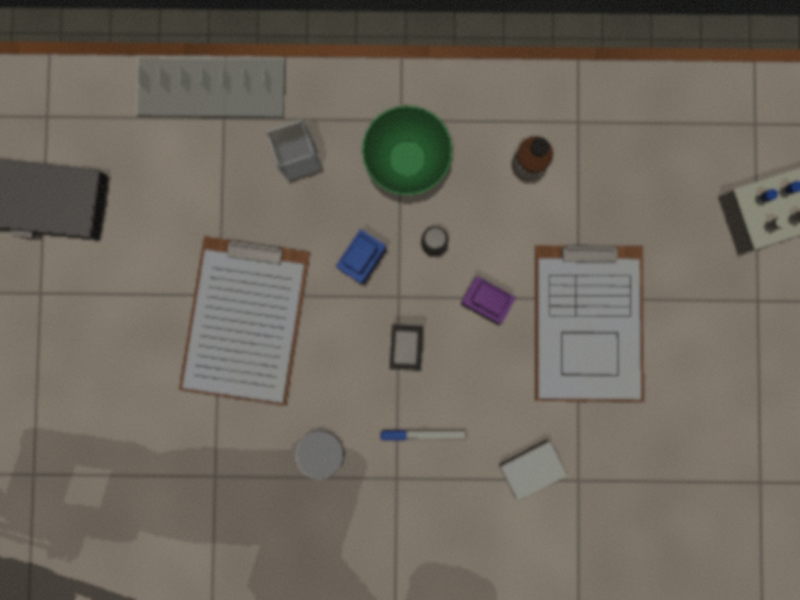

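View pics/s0b.png

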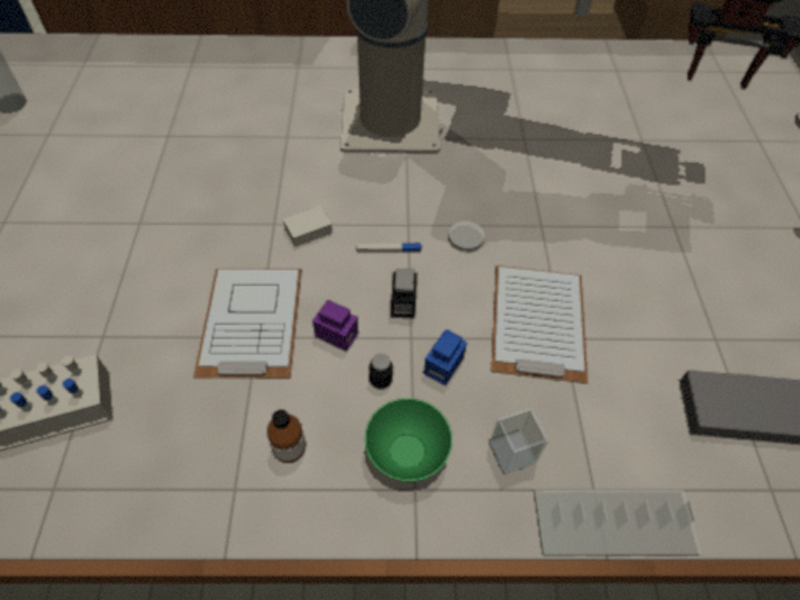

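Both views show the same layout. In the top view (800 px), these could be taken for the stamp:
- black frame with grey handle (406,347)
- blue look-alike (362,257)
- purple look-alike (489,300)
- round stamp (435,240)

I choose the black rectangular one at (406,347). The form with the empty box is the right-hand clipboard, box at about (590,354). The left one holds only ruled paper. Next I measure both and check the stamp in a close crop.

```bash
python3 - <<'E'
from h import *
d=load('t0');im=d['img'];g=cv2.cvtColor(im,cv2.COLOR_BGR2GRAY)
s=.64
def roi(x0,y0,x1,y1,m):
    o=np.zeros_like(g);o[y0:y1,x0:x1]=m[y0:y1,x0:x1];return o.astype(np.uint8)
def big(m,ret=cv2.RETR_EXTERNAL):
    c,_=cv2.findContours(m,ret,cv2.CHAIN_APPROX_NONE);return sorted(c,key=cv2.contourArea)[::-1]
dark=(g<62).astype(np.uint8)*255
fr=big(roi(240,198,280,246,dark))[0]
hm=cv2.drawContours(np.zeros_like(g),[fr],-1,255,-1)
R=cv2.minAreaRect(fr);print('frame px',R)
hd=big(((hm>0)&(g>80)).astype(np.uint8)*255)[0];H=cv2.minAreaRect(hd);print('handle px',H)
for nm,r,z in(('frame',R,52),('handle',H,75)):
    P=np.array([ray(d,p,z) for p in cv2.boxPoints(r)]);print(nm,P.mean(0),P.round(1).tolist())
# box: inner contour
sub=g[200:250,345:410]
bl=cv2.adaptiveThreshold(g,255,cv2.ADAPTIVE_THRESH_MEAN_C,cv2.THRESH_BINARY,21,12)
for c in big(roi(350,205,405,248,bl))[:0]:pass
for c in big(roi(348,203,408,250,bl),cv2.RETR_LIST)[:5]:
    r=cv2.minAreaRect(c);P=np.array([ray(d,p,6) for p in cv2.boxPoints(r)]);print('box',r,P.mean(0).round(1),P[:,:2].round(1).tolist())
# board by brown+paper
hsv=cv2.cvtColor(im,cv2.COLOR_BGR2HSV)
c1=cv2.resize(im[195:250,235:290],(400,400),interpolation=cv2.INTER_CUBIC)
c2=cv2.resize(im[200:255,350:405],(400,400),interpolation=cv2.INTER_CUBIC)
cv2.imwrite('pics/crop.png',np.hstack([c1,c2]))
E
```

```text
frame px ((259.71240234375, 221.81419372558594), (19.09095573425293, 27.605384826660156), 3.8140745162963867)
handle px ((259.0, 222.0), (20.0, 14.0), 90.0)
frame [513.65569276  22.64127978  52.        ] [[484.6, 45.2, 52.0], [545.0, 42.0, 52.0], [542.7, 0.0, 52.0], [482.3, 3.4, 52.0]]
handle [513.41895629  23.89982382  75.        ] [[534.7, 39.2, 75.0], [535.0, 9.1, 75.0], [492.2, 8.6, 75.0], [491.8, 38.7, 75.0]]
box ((377.5, 226.0), (46.0, 59.0), 90.0) [ 506.9 -246.6    6. ] [[558.7, -179.0], [560.3, -314.3], [455.2, -313.9], [453.6, -179.2]]
box ((377.0, 226.0), (40.0, 30.0), -0.0) [ 506.8 -245.5    6. ] [[472.0, -199.7], [540.6, -199.6], [541.6, -291.3], [473.1, -291.1]]
box ((377.0, 226.0), (24.0, 34.0), 90.0) [ 506.8 -245.5    6. ] [[533.8, -206.5], [534.7, -284.4], [479.9, -284.3], [479.0, -206.6]]
```

View pics/crop.png

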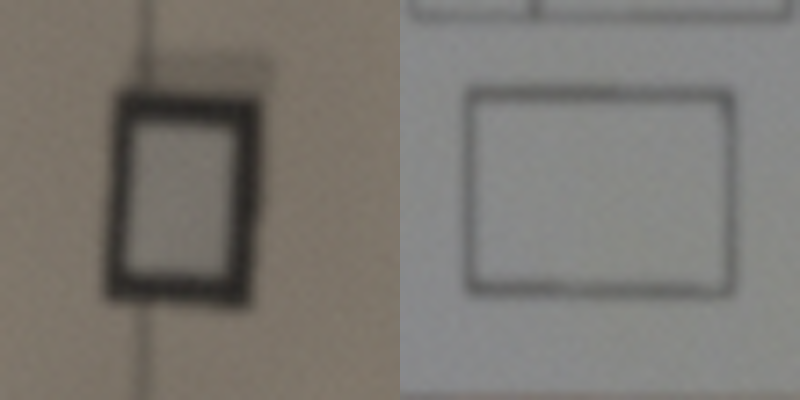

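The crop confirms the black rectangular stamp, with its long side along world x and yaw about -3°. The box is empty, centred near (507,-246), and nearly square to the axes. Now I move above the stamp.

Call:
{"fn": "apply_moves", "kwargs": {"series": [[[-3.06,-2.94,0,0,0,0,1],[-3.06,-2.94,0,0,0,0,1],[-3.06,-2.94,0,0,0,0,1],[-3.06,-2.94,0,0,0,0,1],[-3.06,-2.94,0,0,0,0,1],[-3.06,-2.94,0,0,0,0,1],[-3.06,-2.94,0,0,0,0,1],[-3.06,-2.94,0,0,0,0,1],[-3.06,-2.94,0,0,0,0,1],[-3.06,-2.94,0,0,0,0,1],[-3.06,-2.94,0,0,0,0,1],[-3.06,-2.94,0,0,0,0,1]]]}}

```text
t: 1.3
ee_pos: [425.4, 166.6, 236.6]
orientation: [-0.408, -3.115, 0.0]
ft_force: [0.5, 0.4, -0.0]
width: 87.5
```

Call:
{"fn": "apply_moves", "kwargs": {"series": [[[-3.06,-2.94,0,0,0,0,1],[-3.06,-2.94,0,0,0,0,1],[-3.06,-2.94,0,0,0,0,1],[-3.06,-2.94,0,0,0,0,1],[0,0,0,0,0,-6,1],[0,0,0,0,0,-6,1],[0,0,0,0,0,0,1],[0,0,0,0,0,0,1]]]}}

```text
t: 2.1
ee_pos: [512.6, 23.2, 236.5]
orientation: [-0.085, -3.14, -0.0]
ft_force: [0.4, -0.2, -0.0]
width: 87.8
```

```bash
cat >> h.py <<'E'
from scipy.spatial.transform import Rotation as Ro
def go(tx,ty,tz,yaw):
    "tool-frame cm / deg to reach TCP target with tool y at world yaw, pointing down"
    o=ctrl.get_obs();R=Ro.from_rotvec(o['orientation']);y=np.radians(yaw)
    ya=np.array([np.cos(y),np.sin(y),0]);z=np.array([0,0,-1.]);T=Ro.from_matrix(np.stack([np.cross(ya,z),ya,z],1))
    print('pos',o['ee_pos'].round(1),'w',round(o['width'],1),'t',o['t'],'F',o['ft_force'].round(1))
    print('shift cm',(R.inv().apply(np.array([tx,ty,tz])-o['ee_pos'])/10).round(2),'turn',np.degrees((R.inv()*T).as_rotvec()).round(2))
E
python3 - <<'E'
from h import *
go(513.5,23,120,87)
b=snap('scene','s1')
p=[proj(b,q) for q in([513,23,30],)][0].astype(int);print(p)
cv2.imwrite('pics/s1c.png',cv2.resize(b['img'][p[1]-70:p[1]+50,p[0]-80:p[0]+80],(800,600),interpolation=cv2.INTER_CUBIC))
E
```

```text
pos [512.6  23.2 236.5] w 87.8 t 2.1 F [ 0.4 -0.2 -0. ]
shift cm [-0.09 -0.02 11.65] turn [ 0.   -0.03 -0.1 ]
[258 186]
```

View pics/s1c.png

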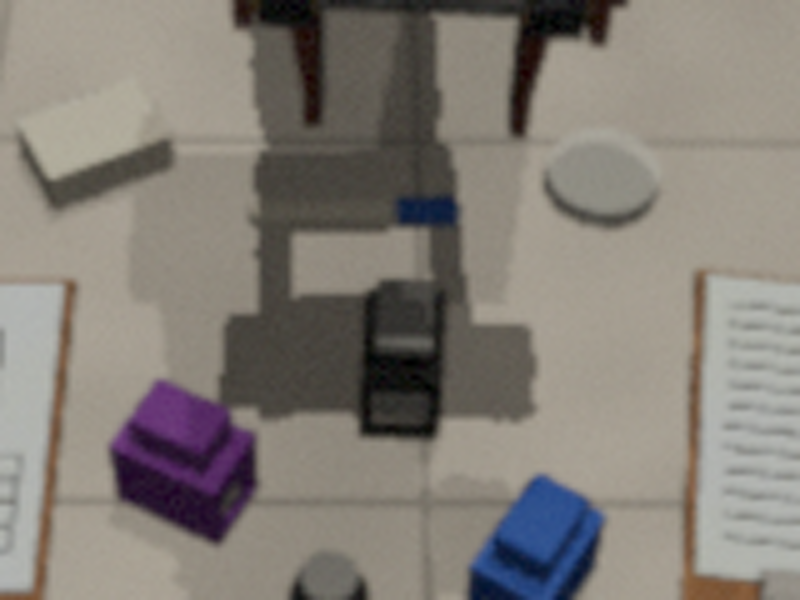

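The open fingers straddle the black stamp (crop 403,360), with fingertips at (312,120) and (520,130). Neighbours are clear, so I descend and grip at about 33 mm height.

Call:
{"fn": "apply_moves", "kwargs": {"series": [[[-0.1,0,4,0,0,0,1],[0,0,4,0,0,0,1],[0,0,4,0,0,0,1],[0,0,3,0,0,0,1],[0,0,3,0,0,0,1],[0,0,2,0,0,0,1],[0,0,0.8,0,0,0,1],[0,0,0,0,0,0,1]]]}}

```text
t: 2.95
ee_pos: [513.3, 23.4, 27.9]
orientation: [-0.081, -3.139, 0.0]
ft_force: [-0.0, 0.4, -0.4]
width: 87.8
```

Call:
{"fn": "apply_moves", "kwargs": {"series": [[[0,0,0,0,0,0,0.8],[0,0,0,0,0,0,0.7],[0,0,0,0,0,0,0.6],[0,0,0,0,0,0,0.55],[0,0,0,0,0,0,0.5],[0,0,0,0,0,0,0.4],[0,0,0,0,0,0,0.4],[0,0,0,0,0,0,0.4],[0,0,0,0,0,0,0.4]]]}}

```text
t: 3.85
ee_pos: [514.0, 23.1, 28.9]
orientation: [0.081, 3.14, -0.0]
ft_force: [-1.0, 1.0, 5.9]
width: 43.9
```

Call:
{"fn": "apply_moves", "kwargs": {"series": [[[0,0,-0.5,0,0,0,0.3],[0,0,-1,0,0,0,0.3],[0,0,-2,0,0,0,0.3],[0,0,-3,0,0,0,0.3],[0,0,-3,0,0,0,0.3],[0,0,-2,0,0,0,0.3],[0,0,-1,0,0,0,0.3],[0,0,0,0,0,0,0.3],[0,0,0,0,0,0,0.3]]]}}

```text
t: 4.75
ee_pos: [513.4, 23.0, 153.2]
orientation: [-0.081, -3.14, 0.0]
ft_force: [0.4, -1.0, -2.6]
width: 43.9
```

```bash
python3 - <<'E'
from h import *
go(507,-246,155,87)
E
```

```text
pos [513.4  23.  153.2] w 43.9 t 4.75 F [ 0.4 -1.  -2.6]
shift cm [ -0.74 -26.9   -0.18] turn [-0.   -0.04  0.06]
```

Call:
{"fn": "apply_moves", "kwargs": {"series": [[[-0.08,-1.7,0,0,0,0,0.3],[-0.08,-2.8,0,0,0,0,0.3],[-0.08,-3,0,0,0,0,0.3],[-0.08,-3,0,0,0,0,0.3],[-0.08,-3,0,0,0,0,0.3],[-0.08,-3,0,0,0,0,0.3],[-0.08,-3,0,0,0,0,0.3],[-0.08,-3,0,0,0,0,0.3],[-0.08,-2.8,0,0,0,0,0.3],[0,-1.6,0,0,0,0,0.3]]]}}

```text
t: 5.75
ee_pos: [506.4, -247.5, 152.1]
orientation: [-0.083, -3.138, -0.001]
ft_force: [0.5, 0.6, -2.0]
width: 43.9
```

Call:
{"fn": "apply_moves", "kwargs": {"series": [[[0,0,0,0,0,7.2,0.3],[0,0,0,0,0,7.2,0.3],[0,0,0,0,0,7.2,0.3],[0,0,0,0,0,7.2,0.3],[0,0,0,0,0,7.2,0.3],[0,0,0,0,0,7.2,0.3],[0,0,0,0,0,7.2,0.3],[0,0,0,0,0,7.2,0.3],[0,0,0,0,0,7.2,0.3],[0,0,0,0,0,7.2,0.3],[0,0,0,0,0,7.2,0.3],[0,0,0,0,0,7.2,0.3]]]}}

```text
t: 6.95
ee_pos: [506.6, -245.1, 152.5]
orientation: [-2.213, -2.227, 0.001]
ft_force: [-0.4, 0.4, -1.4]
width: 44.3
```

Call:
{"fn": "apply_moves", "kwargs": {"series": [[[0,0,4,0,0,0,0.3],[0,0,3,0,0,0,0.3],[0,0,1.5,0,0,0,0.3],[0,0,0,0,0,0,0.3],[0,0,0,0,0,0,0.3]]]}}

```text
t: 7.45
ee_pos: [507.5, -245.9, 68.8]
orientation: [-2.208, -2.234, 0.0]
ft_force: [0.9, -0.7, -1.6]
width: 43.9
```

```bash
python3 - <<'E'
from h import *
go(507,-246,36,0.5)
b=snap('scene','s2')
p=proj(b,[507,-246,30]).astype(int);print(p)
cv2.imwrite('pics/s2c.png',cv2.resize(b['img'][p[1]-60:p[1]+60,p[0]-80:p[0]+80],(800,600),interpolation=cv2.INTER_CUBIC))
E
```

```text
pos [ 507.5 -245.9   68.8] w 43.9 t 7.45 F [ 0.9 -0.7 -1.6]
shift cm [-0.01 -0.05  3.28] turn [-0.02 -0.01  0.17]
[160 184]
```

View pics/s2c.png

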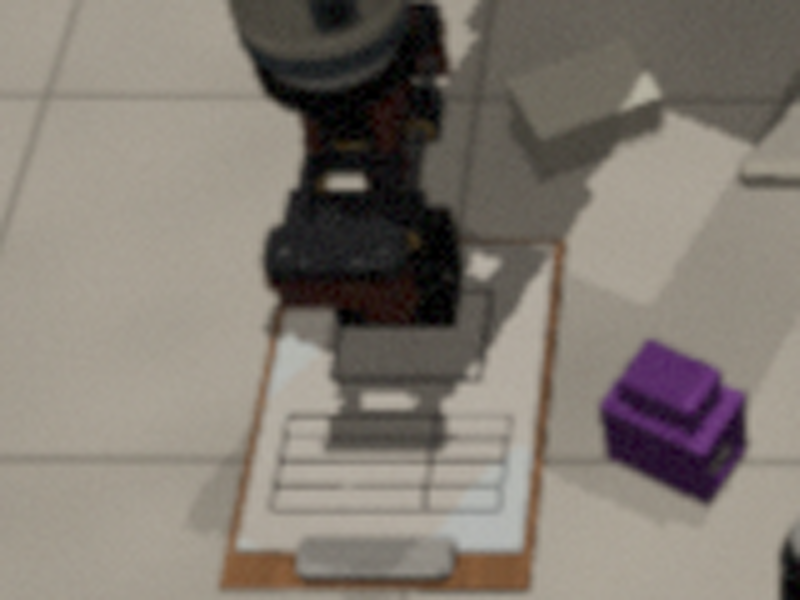

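The stamp hangs above the box (lower box edge visible at 335–485, 378). I lower it until contact.

Call:
{"fn": "apply_moves", "kwargs": {"series": [[[0,-0.05,1.5,0,0,0,0.3],[0,0,1,0,0,0,0.3],[0,0,0.5,0,0,0,0.3],[0,0,0.2,0,0,0,0.3],[0,0,0.1,0,0,0,0.3],[0,0,0,0,0,0,0.3],[0,0,0,0,0,0,0.3]]]}}

```text
t: 8.2
ee_pos: [506.9, -246.1, 35.9]
orientation: [2.208, 2.234, 0.0]
ft_force: [-0.1, 0.0, -2.7]
width: 44.0
```

Call:
{"fn": "apply_moves", "kwargs": {"series": [[[0,0,0.07,0,0,0,0.3],[0,0,0,0,0,0,0.3],[0,0,0,0,0,0,0.3]]]}}

```text
t: 8.5
ee_pos: [506.8, -246.0, 35.1]
orientation: [2.209, 2.234, 0.0]
ft_force: [-0.0, 0.3, -2.1]
width: 43.8
```

Call:
{"fn": "apply_moves", "kwargs": {"series": [[[0,0,0.05,0,0,0,0.3],[0,0,0,0,0,0,0.3],[0,0,0,0,0,0,0.3]]]}}

```text
t: 8.8
ee_pos: [506.9, -246.0, 34.9]
orientation: [2.208, 2.234, 0.0]
ft_force: [-2.2, 0.8, 6.4]
width: 43.6
```

Call:
{"fn": "apply_moves", "kwargs": {"series": [[[0,0,0.05,0,0,0,0.3],[0,0,0,0,0,0,0.3],[0,0,0,0,0,0,0.3]]]}}

```text
t: 9.1
ee_pos: [506.9, -246.0, 34.9]
orientation: [2.208, 2.234, 0.0]
ft_force: [-3.2, 1.3, 11.9]
width: 43.8
```

Contact at about 35 mm, as expected. I release gently and lift straight up.

Call:
{"fn": "apply_moves", "kwargs": {"series": [[[0,0,-0.05,0,0,0,0.3],[0,0,0,0,0,0,0.5],[0,0,0,0,0,0,0.55],[0,0,0,0,0,0,0.65],[0,0,0,0,0,0,0.8],[0,0,0,0,0,0,1],[0,0,0,0,0,0,1],[0,0,0,0,0,0,1],[0,0,0,0,0,0,1]]]}}

```text
t: 10.0
ee_pos: [506.7, -246.0, 34.5]
orientation: [-2.209, -2.234, 0.0]
ft_force: [-0.2, 0.1, 0.6]
width: 87.7
```

Call:
{"fn": "apply_moves", "kwargs": {"series": [[[0,0,-1,0,0,0,1],[0,0,-3,0,0,0,1],[0,0,-4,0,0,0,1],[0,0,-4,0,0,0,1],[4.5,0,-2,0,0,0,1],[4.5,0,0,0,0,0,1],[4.5,0,0,0,0,0,1],[4.5,0,0,0,0,0,0],[0,0,0,0,0,0,0],[0,0,0,0,0,0,0],[0,0,0,0,0,0,0],[0,0,0,0,0,0,0]]]}}

```text
t: 11.2
ee_pos: [504.9, -67.1, 174.7]
orientation: [2.21, 2.232, 0.0]
ft_force: [-1.1, -0.7, -0.1]
width: 51.3
```

```bash
python3 - <<'E'
from h import *
go(507,-246,110,0.5)
a=snap('top','t3');b=snap('scene','s3')
p=proj(a,[507,-246,30]).astype(int);q=proj(b,[507,-246,30]).astype(int);print(p,q)
c=lambda i,p:cv2.resize(i[p[1]-45:p[1]+45,p[0]-30:p[0]+30],(400,600),interpolation=cv2.INTER_CUBIC)
cv2.imwrite('pics/c3.png',np.hstack([c(a['img'],p),c(b['img'],q)]))
E
```

```text
pos [504.9 -67.1 174.7] w 51.3 t 11.2 F [-1.1 -0.7 -0.1]
shift cm [-17.89   0.04   6.47] turn [0.02 0.01 0.06]
[379 226] [160 184]
```

View pics/c3.png

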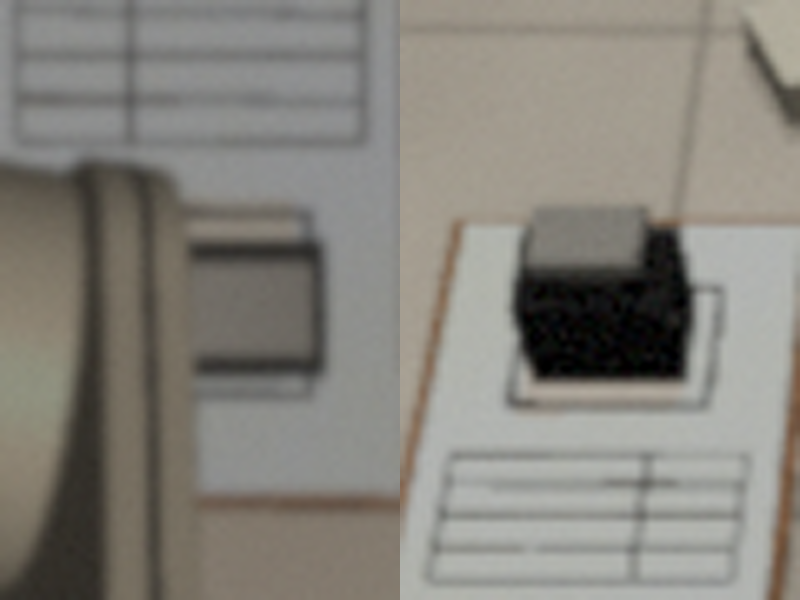

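The stamp stands squarely inside the box in both views. In the scene crop its foot edge at row 380 lies inside the box line at row 402, with clear gaps both sides. I press with shut fingertips next.

Call:
{"fn": "apply_moves", "kwargs": {"series": [[[-4.45,0,0,0,0,0,0],[-4.45,0,0,0,0,0,0],[-4.45,0,0,0,0,0,0],[-4.45,0,0,0,0,0,0],[0,0,3,0,0,0,0],[0,0,2.5,0,0,0,0],[0,0,1,0,0,0,0],[0,0,0,0,0,0,0],[0,0,0,0,0,0,0]]]}}

```text
t: 12.2
ee_pos: [507.1, -244.2, 110.0]
orientation: [2.208, 2.234, 0.0]
ft_force: [0.4, 0.5, -0.6]
width: 0.7
```

```bash
python3 - <<'E'
from h import *
go(506.5,-246,96,0.5)
E
```

```text
pos [ 507.1 -244.2  110. ] w 0.7 t 12.2 F [ 0.4  0.5 -0.6]
shift cm [-0.18 -0.06  1.4 ] turn [0.02 0.01 0.16]
```

Call:
{"fn": "apply_moves", "kwargs": {"series": [[[-0.18,0,0.7,0,0,0,0],[0,0,0.6,0,0,0,0],[0,0,0.2,0,0,0,0],[0,0,0.2,0,0,0,0],[0,0,0,0,0,0,0],[0,0,0,0,0,0,0]]]}}

```text
t: 12.8
ee_pos: [507.0, -245.8, 92.8]
orientation: [2.208, 2.234, 0.0]
ft_force: [-0.7, 0.3, 3.1]
width: 0.4
```

Call:
{"fn": "apply_moves", "kwargs": {"series": [[[0,0,0.2,0,0,0,0],[0,0,0.2,0,0,0,0],[0,0,0.2,0,0,0,0],[0,0,0,0,0,0,0],[0,0,0,0,0,0,0]]]}}

```text
t: 13.3
ee_pos: [507.0, -245.8, 86.6]
orientation: [2.208, 2.234, 0.0]
ft_force: [-0.9, 1.2, 5.8]
width: 0.3
```

Call:
{"fn": "apply_moves", "kwargs": {"series": [[[0,0,0.1,0,0,0,0],[0,0,0.1,0,0,0,0],[0,0,0,0,0,0,0],[0,0,0,0,0,0,0]]]}}

```text
t: 13.7
ee_pos: [507.1, -245.8, 85.3]
orientation: [2.208, 2.234, 0.001]
ft_force: [-1.8, 1.7, 12.2]
width: 0.8
```

Call:
{"fn": "apply_moves", "kwargs": {"series": [[[0,0,0.05,0,0,0,0],[0,0,0.03,0,0,0,0],[0,0,0,0,0,0,0],[0,0,0,0,0,0,0]]]}}

```text
t: 14.1
ee_pos: [507.2, -245.9, 85.2]
orientation: [2.208, 2.233, 0.001]
ft_force: [-3.8, 3.4, 19.2]
width: 0.2
```

The handle is at its stop: 19 N with no further travel. I raise slowly and clear.

Call:
{"fn": "apply_moves", "kwargs": {"series": [[[0,0,-0.2,0,0,0,0],[0,0,-0.4,0,0,0,0],[0,0,-0.6,0,0,0,0],[0,0,-1.5,0,0,0,0],[0,0,-3,0,0,0,0],[0,0,-4,0,0,0,0],[0,0,-2,0,0,0,0],[4.5,0,0,0,0,0,0]]]}}

```text
t: 14.9
ee_pos: [508.8, -204.4, 204.9]
orientation: [2.207, 2.224, 0.003]
ft_force: [0.6, 0.1, -0.2]
width: 0.1
```

Call:
{"fn": "apply_moves", "kwargs": {"series": [[[4.5,0,0,0,0,0,0],[4.5,0,0,0,0,0,0],[4.5,0,0,0,0,0,0],[4.5,0,0,0,0,0,0],[4.5,0,0,0,0,0,0],[4.5,0,0,0,0,0,0],[4.5,0,0,0,0,0,0],[4.5,0,0,0,0,0,0],[0,0,0,0,0,0,0],[0,0,0,0,0,0,0]]]}}

```text
t: 15.9
ee_pos: [501.6, 159.8, 200.9]
orientation: [2.206, 2.237, -0.001]
ft_force: [1.0, 0.4, -0.9]
width: 0.5
```

```bash
python3 - <<'E'
from h import *
go(507,-246,110,0.5)
a=snap('top','t4');b=snap('scene','s4')
p=proj(a,[507,-246,30]).astype(int);q=proj(b,[507,-246,30]).astype(int)
c=lambda i,p:cv2.resize(i[p[1]-45:p[1]+45,p[0]-30:p[0]+30],(400,600),interpolation=cv2.INTER_CUBIC)
cv2.imwrite('pics/c4.png',np.hstack([c(a['img'],p),c(b['img'],q)]))
cv2.imwrite('pics/s4b.png',cv2.resize(b['img'],(800,600)))
E
```

```text
pos [501.6 159.8 200.9] w 0.5 t 15.9 F [ 1.   0.4 -0.9]
shift cm [-4.058e+01 -3.000e-02  9.110e+00] turn [-0.02  0.03  0.31]
```

View pics/c4.png

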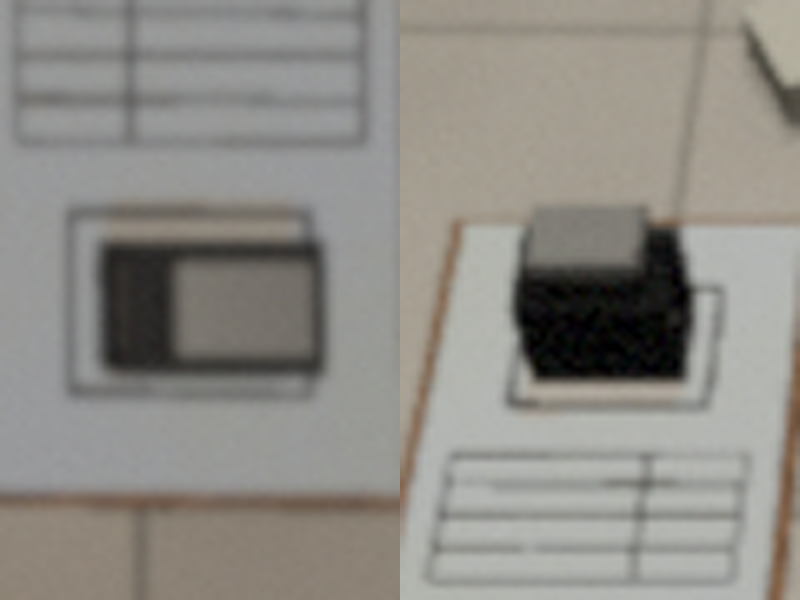

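View pics/s4b.png

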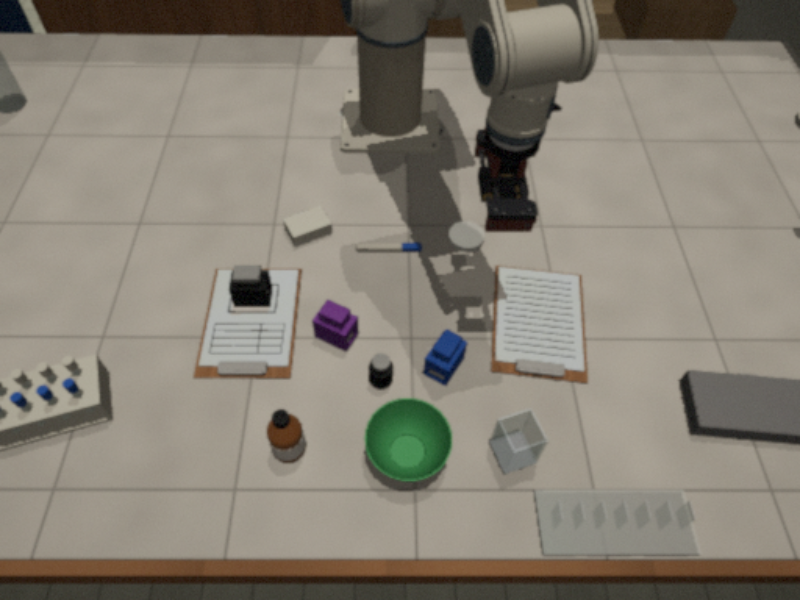

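The final views show the stamp upright in the box with its handle back up (top crop: frame 105–322 × 243–372, box 70–312 × 210–395). Everything else sits at its original pixels and the arm is clear.

```bash
python3 -c "
from workcell import ctrl
print(ctrl.close_job())"
```

```text
the job is handed in; nothing more can be done
None
```

The form is stamped and the job is handed in, at about 16 s of the 48 s limit. I used 8 of the 10 pictures.

**What I did:**
- I gripped the black rectangular stamp by its frame (fingers stopped at 43.9 mm), turned it a quarter turn and set it down in the form's box.
- I let go of it, pressed the handle with the closed fingertips until it stopped, and backed off.
- At the stop the force rose from 12 to 19 N with only 0.1 mm more travel. The tool stood at 85.2 mm there, against 85 expected.

**Last checks:**
- **Position:** the stamp stands upright and square inside the box lines. It is about 1.5–2.5 mm off centre, leaving about 6–11 mm clear on each side. The handle is back up, at the same pixels as before the press.
- **Rest of the bench:** by eye, nothing else had moved, and the arm ended clear of everything.
- No check failed or disagreed, but the ink mark itself can't be seen under the stamp.

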